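Key and fit the pulley on the laboratory mill drive

ROBOT

A 6-joint arm with a two-finger parallel gripper is mounted at the origin on the work surface. World frame = base frame: x ahead of the robot, y to its left, z up, the work surface at z = 0. Lengths are in m, angles in degrees, forces in N, time in s.
With the tool pointing down it reaches from about 0.375 to 0.975 m from the base axis. Payload 3.8 kg.
Tool frame: the origin (TCP) lies where the fingers leave the gripper's body, on its centre line; the fingertips stand r.tip_reach ahead of it and the grasp point (between the pads) lies 45 mm ahead of it (r.tip_reach is the distance from the TCP to the fingertips, in m); z points along the fingers, y is the line along which they close (so a half turn about z gives the same grasp; the last joint's range is limited). The gripper opens to 88 mm and grips with 3 to 60 N. Pads are 18 mm wide; open, the fingers measure 123 mm over their backs; the gripper's body (75 mm by 187 mm) begins 45 mm behind the grasp point.
Start: joints at [-79.292, 15.12, 91.902, -0, 72.978, -2.114], TCP at [0.15, -0.658, 0.303] pointing down, gripper open.
Joint ranges: [-150.88, 150.88], [-54.13, 125.18], [17.81, 147.31], [-75.09, 255.09], [0, 152.58], [-146.25, 146.25]. Speed limits (degrees/s): [147.25, 147.25, 180, 180, 180, 180].

INTERFACE

Orientations are given as [roll, pitch, yaw] about the fixed x, y, z axes, in that order (R = Rz(yaw) Ry(pitch) Rx(roll)).
In Python, from cell import r gives the robot as it stands.
- The arm moves only by the tool jog_arm, never from a script. Its argument "commands" is text: rows parted by semicolons, each of 5 numbers parted by spaces: the shift along the tool's x, y, z in mm, then the turn about the tool's z in rad, then the finger opening in mm, from 0 to 88.1. In form: x y z spin fingers; .... A call has 1 to 5 rows; each row is the pose to reach, as a shift and turn from the pose commanded when the call began, along the tool's axes at that moment; what a row does not reach only later rows make up. A row lasts 1/10 s, in which the tool goes at most 50 mm and 8.59 degrees, less where a joint would pass 70% of its speed; a pose out of reach is approached as far as the arm can. A call with a gripper value outside its range is refused whole. The fingers move at their own pace and stop on an object; "squeeze" is the grip in N (left out, the last holds). Time passes only in rows, so rows that repeat a pose let the fingers close. It gives the time, the measured TCP pose, the force, the opening and the grip force at its end, in the units of the state.
- r.state(): the state, without advancing time (a new reading comes with each control period).
- r.read_camera(name): name is "scene" or "top" or "wrist"; returns a dict with "pixels" (480x640x3 uint8, blue, green, red), "fov_y" (degrees; the focal length in pixels is half the picture's height over the tangent of half this angle, whatever the lens; pixels are square), "cx", "cy" (the principal point, pixels), "xyz" and "rotation" of the camera in the world; the wrist camera has in their place "T_tool_cam" (4x4, takes a point from camera to tool coordinates, whose origin is the TCP and whose axes are the flange's). Camera axes: x right, y down, z forward; pixel columns grow to the right and rows downward; lengths in m; the calibration is good to about 2 mm. A picture is of the moment at which its call begins: read the wrist's pose just before it. There is no depth.
- r.close_job(): hands the job in; it is judged then, once.
Trained networks look in a picture, given as the dict that the camera call returned (one of the last four; its "shot" number tells which), for a name from the list of things; names that differ only in an ending like _2 or _b are one class to them, and where a whole thing is asked for, a point or a joint stands for the part that bears it (a point fixed in the world has none). Each returns a list of dicts, best first, with "score" (0 to 1); they miss things now and then, are a little off and sometimes report something else, mostly with a low value. They report only what shows in the picture. A call takes as long as a camera call.
- r.outline_of(picture, name): "pixels" (480x640 bool, what is visible of it).
- r.mark_of(picture, name): "xyz" ([x, y, z] in m, in world coordinates, good to about 4 mm: a listed point, or the origin of a listed thing).
The state is a dict: "time_s": time; "joints": joint angles; "dq": joint speeds; "effort": joint torques, N m; "ee_pos": TCP position; "tool_rot": TCP orientation; "wrist_force": force on the tool from outside, world axes, zero at the start; "ft_torque": the same for the moment, N m; "width": opening from 0.0 (shut) to 1.0 (fully open); "gripper_force": force on a finger pad.
Only numpy, scipy, OpenCV 4.12 (cv2) and the standard library are available. Lean on these libraries where they do the work, as an engineer would, in place of code of your own. Each camera call takes 0.05 s, during which the arm holds its last target. There are 200 camera calls.

TASK

Fit the pulley to the mill drive: lay the brass key down into the slot on top of the drive's output shaft, then take the pulley from its wooden cradle and slide it along the shaft with its keyway over the key until it sits fully home against the shaft's shoulder, and let go of it. Feel the parts in gently, never pushing them against each other with more than about 20 N, and leave the jugs, the beaker and the other things on the bench where they stand.

Things in the scene. Friction and masses are not known exactly. Their poses are not given: they have to be found in the camera images.
- seat (a point): Point on the horizontal output shaft's axis, 100 mm above the bench, at the shoulder face the pulley must end against. Fixed to the housing; does not turn with the shaft. x runs along the shaft from shoulder to free end, z is up. Shoulder: 48 mm diameter, 20 mm long; behind it (x -20 to -150 mm) a grey gear housing 120 mm wide, its top 40 mm above the axis.
- shaft_end (a point): Centre of the shaft's free end, 56 mm along x from seat, same axes, fixed to the housing. The steel shaft is 30 mm in diameter; its last 4 mm taper down to 23 mm. A geared motor holds it: it turns only under more than about 1 N m.
- slot (a point): Point on the housing's frame 23 mm along x from seat and 15 mm above the axis: where the slot's middle would be if it faced straight up. The slot is 38 mm long, 11 mm wide, closed at both ends; its flat floor is 10 mm from the axis, the shaft's crown 15 mm. It really faces up to 15 degrees (0.26 rad) to either side, different each time and not measured: see it or feel for it.
- key: Loose brass key, a plain bar 34 mm long (its x), 10 mm wide (y) and 10 mm high (z), 30 g. Origin at the centre of its underside. Starts lying on a black rubber mat 4 mm thick. In the slot its underside is 10 mm and its top 20 mm from the shaft's axis, and it can shift 2 mm either way along the slot.
- pulley: Toothed belt pulley, 44 mm long, 0.25-0.5 kg. Origin on its axis at the rim-end face, which goes on first; x along the axis to the boss end, z to the keyway. Black rim x 0-16 mm, 66 mm diameter; metal boss x 16-44 mm, 12-sided, 54 mm across flats; grip its two upright flats (+y, -y; 14 mm high) from above. Bore 31.6 mm; keyway 11.2 mm wide, roof 22 mm from axis, red stripe above it.
- cradle: Fixed wooden cradle under the pulley's boss; the pulley starts level in it, keyway up, axis 60 mm above the bench. Foot 50 x 100 mm, 12 mm high; saddle 22 mm long, about 46 mm wide, up to 40 mm high. Origin on the bench below the pulley's origin, x along the pulley's axis.
- jug_yellow: Blue plastic jug, yellow cap, 60 x 100 mm, 212 mm high. Origin under its centre. Leave alone.
- jug_red: Blue plastic jug, red cap, 60 x 100 mm, 212 mm high. Origin under its centre. Leave alone.
- beaker: Glass beaker, 76 mm in diameter, 95 mm high. Origin under its centre. Leave alone.
- wrench: Steel wrench lying on the bench. Leave alone.
- mallet: Hammer lying on the bench. Leave alone.
- collar: Steel shaft collar, 48 mm in diameter, 12 mm high, lying on the bench. Leave alone.

How it is judged (in metres and radians):
On the way, in this order (a step that is already met when the one before it is completed fails the run):
1. the key lies down in the shaft slot, let go (z of key in the frame of seat between 0.008 and 0.0115 m and y of key in the frame of seat between -0.004 and 0.004 m and x of key in the frame of seat between 0.0195 and 0.0265 m and angle between the x axis of key and the x axis of seat, either way round below 0.08 rad and contact force between the fingers and key below 0.1 N), for 0.2 s.
2. the pulley's mouth is over the shaft end (x of pulley in the frame of seat between 0.003 and 0.05 m and y of pulley in the frame of seat between -0.003 and 0.003 m and z of pulley in the frame of seat between -0.003 and 0.003 m and angle between the x axis of pulley and the x axis of seat, either way round below 0.12 rad).
At the end, for the whole second after the job is handed in: The pulley sits on the shaft, keyed, its rim face within 2 mm of the shoulder and its axis within 2 mm and 0.06 rad of the shaft's; the key lies down in the slot under it; both are let go and at rest (x of pulley in the frame of seat between -0.002 and 0.002 m and y of pulley in the frame of seat between -0.002 and 0.002 m and z of pulley in the frame of seat between -0.002 and 0.002 m and angle between the x axis of pulley and the x axis of seat, either way round below 0.06 rad and z of key in the frame of seat between 0.008 and 0.0118 m and x of key in the frame of seat between 0.0195 and 0.0265 m and angle between the x axis of key and the x axis of seat, either way round below 0.08 rad and linear speed of pulley below 0.01 m/s and contact force between the fingers and anything else below 0.1 N); the robot touches nothing.
It fails at once if the pulley is forced against the drive or its shaft (over 22 N) (contact force between pulley and drive above 22 N).
It fails at once if the pulley is forced against the key (over 22 N) (contact force between pulley and key above 22 N).
It fails at once if the key is pressed hard on the shaft (over 22 N) (contact force between key and drive above 22 N).
It fails at once if the robot hits the drive (over 22 N) (contact force between the arm and drive above 22 N).
It fails at once if a bystander is disturbed (distance of any of jug_yellow, jug_red, beaker, wrench, mallet, collar from where it was at the start of the episode above 0.02 m).
It also fails if it takes over 72 s, if anything falls off the work surface, if the arm or the gripper's body presses on something with over 40 N, if the wrist force passes 120 N, or if a joint passes its speed limit or range.

## Working session

There is one attempt and no reset: what is moved stays moved. The work goes in short steps, Python scripts to look and compute and a tool call to move; the robot and the scene stay as the last step left them, time stands still between calls to the robot, and variables do not carry over. Pictures are saved under pics/ and viewed, at most 10 in all, crops included, and the job is handed in when it is done.

Besides the shell and the picture viewer there is one more tool, called by a JSON object that holds its "method" and its "body", one argument or row to a line. jog_arm: Moves the arm, as the interface text tells. Its arguments: {"type":"object","properties":{"commands":{"type":"string"},"squeeze":{"type":"number"}},"required":["commands"]}

```bash
ls; mkdir -p pics
cat > h.py <<'E'
import numpy as np, cv2
from cell import r
from scipy.spatial.transform import Rotation as Ro
def cam(p,s=None):
    if 'T_tool_cam' in p:
        T=np.eye(4);T[:3,:3]=Ro.from_euler('xyz',s['tool_rot'],degrees=True).as_matrix();T[:3,3]=s['ee_pos']
        T=T@np.array(p['T_tool_cam']);R,t=T[:3,:3],T[:3,3]
    else: 
        R=np.array(p['rotation']);t=np.array(p['xyz'])
        if R.shape!=(3,3): R=Ro.from_euler('xyz',R,degrees=True).as_matrix()
    f=240/np.tan(np.radians(p['fov_y'])/2)
    return R,t,f
def proj(p,X,s=None):
    R,t,f=cam(p,s);c=(np.atleast_2d(X)-t)@R
    return np.c_[f*c[:,0]/c[:,2]+p['cx'],f*c[:,1]/c[:,2]+p['cy']]
def ray(p,uv,z,s=None):
    R,t,f=cam(p,s);uv=np.atleast_2d(uv)
    d=np.c_[(uv[:,0]-p['cx'])/f,(uv[:,1]-p['cy'])/f,np.ones(len(uv))]@R.T
    return t+d*((z-t[2])/d[:,2])[:,None]
E
python3 - <<'E'
from h import *
s=r.state();print(s,r.tip_reach)
ims=[]
for n in ['scene','top']:
    p=r.read_camera(n);cv2.imwrite(f'pics/{n}0.png',p['pixels'])
    print(n,p['fov_y'],p['xyz'],np.array(p['rotation']).shape)
    for k in ['seat','shaft_end','slot','key','pulley','cradle','jug_yellow','jug_red','beaker','wrench','mallet','collar']:
        m=r.mark_of(p,k);print(k,[(np.round(a['xyz'],4).tolist(),round(a['score'],2)) for a in m[:2]])
E
```

```text
pics
{'time_s': 0.0, 'joints': array([-7.92915240e+01,  1.51692206e+01,  9.19798373e+01, -1.51916976e-03,
        7.29761744e+01, -2.11460348e+00]), 'dq': array([ 0.07462883, -0.10903286,  0.06970491, -0.04251301, -0.0736253 ,
        0.02392151]), 'effort': array([-2.68005269e-04, -5.02110779e+01, -3.56877458e+01,  7.30885542e-02,
        2.92185025e-02, -1.62445185e-04]), 'ee_pos': array([ 0.14969416, -0.65762335,  0.30140046]), 'tool_rot': array([-1.79874799e+02, -3.17023017e-03,  1.28235223e+01]), 'wrist_force': array([0.43360452, 0.11898251, 0.15857367]), 'ft_torque': array([-0.01036272, -0.03654289, -0.00680007]), 'gripper_force': 0.0, 'width': 1.001293049885592} 0.064
scene 55.01077034244897 [1.18043639 0.42523484 0.72995873] (3,)
seat [([0.5241, -0.2474, 0.0944], 0.77), ([0.4876, 0.0387, 0.0025], 0.35)]
shaft_end [([0.5311, -0.1858, 0.0971], 0.88)]
slot [([0.5272, -0.2274, 0.1167], 0.79), ([0.5609, 0.4274, -0.0012], 0.37)]
key [([0.4918, 0.0398, 0.0021], 0.56)]
pulley [([0.525, 0.2846, 0.0576], 0.71)]
cradle [([0.5276, 0.2858, -0.0039], 0.84)]
jug_yellow [([0.7653, 0.2666, -0
[... 204 characters left out ...]
, -0.0049], 0.96), ([0.6606, 0.0839, -0.002], 0.3)]
collar [([0.6609, 0.083, 0.0018], 0.85)]
top 46.71678741223381 [0.43603281 0.1131287  1.12998141] (3,)
seat [([0.5241, -0.2483, 0.1017], 0.93)]
shaft_end [([0.5292, -0.1914, 0.1053], 0.8)]
slot [([0.5303, -0.2287, 0.117], 0.81)]
key [([0.488, 0.0369, 0.0045], 0.38)]
pulley [([0.5309, 0.2826, 0.0626], 0.72)]
cradle [([0.5286, 0.2888, -0.0011], 0.74)]
jug_yellow [([0.7689, 0.2652, 0.0001], 0.83)]
jug_red [([0.7732, -0.1934, -0.0024], 0.72)]
beaker [([0.7997, 0.1311, 0.0003], 0.68)]
wrench [([0.7822, -0.0354, -0.0007], 0.64), ([0.7668, 0.2664, -0.0003], 0.62)]
mallet [([0.5633, 0.4305, -0.0008], 0.84)]
collar [([0.6564, 0.0865, 0.0001], 0.84)]
```

View pics/top0.png

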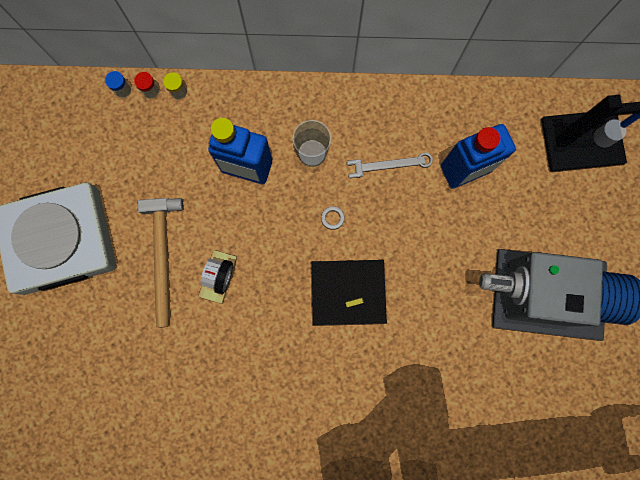

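View pics/scene0.png

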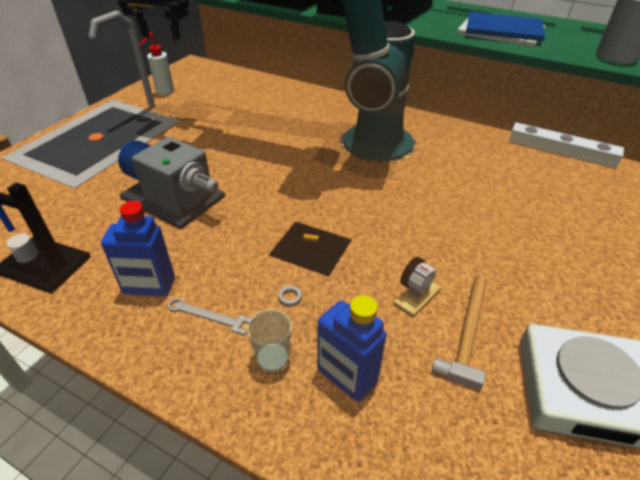

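Run:
```python
from h import *
p=r.read_camera('top')
print(p['rotation'],proj(p,[[.526,-.248,.1],[.53,-.189,.1],[.49,.038,.004],[.528,.284,.06],[.66,.085,0]]))
for n in ['key','pulley','cradle']:
    o=r.outline_of(p,n)
    for a in o[:1]:
        ys,xs=np.nonzero(a['pixels']);print(n,a['score'],xs.min(),xs.max(),ys.min(),ys.max(),cv2.minAreaRect(np.c_[xs,ys].astype(np.float32)))
```

```text
[-1.71371043e+02 -1.49245812e-01 -8.85535404e+01] [[511.03279573 283.6736499 ]
 [479.20207993 280.71341856]
 [353.18435108 301.62551705]
 [227.9378653  277.24707482]
 [331.6271915  218.70718383]]
key 0.37 479 639 250 340 ((559.3046264648438, 295.35205078125), (163.01263427734375, 81.81134796142578), 5.5275397300720215)
pulley 0.79 200 232 259 293 ((215.5882568359375, 275.1470947265625), (28.376665115356445, 33.95498275756836), 14.03624439239502)
cradle 0.57 199 236 250 302 ((217.34129333496094, 276.50250244140625), (25.64635467529297, 49.63648986816406), 17.52556800842285)
```

The pictures agree with the networks. The drive is at right (shaft tip about (480,281), slot visible), the key on the mat at (354,302), and the pulley in its cradle at (216,275) with the rim facing the drive. I'll move over the shaft for a close look.

{"method": "jog_arm", "body": {
  "commands": "466 -343 0 -1.24 88;466 -343 0 -1.24 88;466 -343 0 -1.24 88;466 -343 0 -1.24 88;466 -343 0 -1.24 88"
}}

```text
time_s: 2.0
ee_pos: [0.3142, -0.4674, 0.3029]
tool_rot: [180.0, 0.0, 56.1]
wrist_force: [1.0, -0.5, 0.3]
width: 1.001
gripper_force: 0.0
```

{"method": "jog_arm", "body": {
  "commands": "324 40 0 -0.49 88;324 40 0 -0.49 88;324 40 0 -0.49 88;324 40 0 -0.49 88;324 40 0 -0.49 88"
}}

```text
time_s: 2.5
ee_pos: [0.4791, -0.2793, 0.3031]
tool_rot: [180.0, 0.0, 83.9]
wrist_force: [0.3, -0.5, -0.1]
width: 1.0
gripper_force: 0.0
```

Run:
```python
from h import *
s=r.state();p=r.read_camera('wrist');print(s['ee_pos'],s['tool_rot'],p['fov_y'],np.round(p['T_tool_cam'],3).tolist())
cv2.imwrite('pics/w1.png',p['pixels'])
X=[[.5241,-.248,.1],[.530,-.1895,.1]]
print(proj(p,X,s))
for k in ['seat','shaft_end','slot']:
    m=r.mark_of(p,k);print(k,[(np.round(a['xyz'],4).tolist(),round(a['score'],2)) for a in m[:2]], [proj(p,a['xyz'],s) for a in m[:1]])
```

```text
[ 0.47909665 -0.27927733  0.30311815] [1.79951676e+02 2.64352998e-02 8.39221473e+01] 67.1090814003823 [[0.0, -0.956, -0.292, 0.075], [1.0, 0.0, 0.0, -0.001], [-0.0, -0.292, 0.956, -0.083], [0.0, 0.0, 0.0, 1.0]]
[[370.65657202 185.75017747]
 [373.62782195 106.12978457]]
seat [([0.5296, -0.2471, 0.1018], 0.9)] [array([[377.9266938 , 184.17010555]])]
shaft_end [([0.5322, -0.1911, 0.1013], 0.62)] [array([[376.99624579, 107.96376842]])]
slot [([0.5267, -0.2242, 0.1168], 0.67)] [array([[375.44477621, 155.77165052]])]
```

View pics/w1.png

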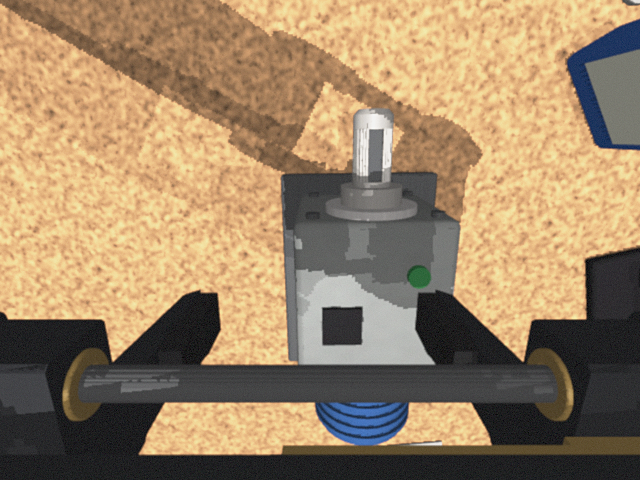

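The shaft is nearly vertical in the picture, and the slot shows as a dark band at (376,155). I'll centre the camera over it and go closer.

{"method": "jog_arm", "body": {
  "commands": "40 41 -0 0 88;40 41 60 0 88;40 41 60 0 88;40 41 60 0 88"
}}

```text
time_s: 3.1
ee_pos: [0.5205, -0.2459, 0.2398]
tool_rot: [-179.6, -0.1, 83.8]
wrist_force: [-0.2, 0.3, 0.6]
width: 0.996
gripper_force: 0.0
```

Run:
```python
from h import *
s=r.state();p=r.read_camera('wrist');print(s['ee_pos'],s['tool_rot'])
np.savez('w2.npz',**{k:np.array(v) for k,v in p.items()},ee=s['ee_pos'],rot=s['tool_rot'])
for k in ['seat','shaft_end','slot']:
    m=r.mark_of(p,k);print(k,[(np.round(a['xyz'],4).tolist(),round(a['score'],2)) for a in m[:2]], [proj(p,a['xyz'],s) for a in m[:1]])
im=p['pixels'][60:360,220:420]
cv2.imwrite('pics/w2.png',cv2.resize(im,None,fx=2,fy=2,interpolation=cv2.INTER_CUBIC))
g=cv2.cvtColor(p['pixels'],cv2.COLOR_BGR2GRAY)
for v in range(100,320,20): print(v,g[v,270:370:2].tolist())
```

```text
[ 0.52053964 -0.24591664  0.23980757] [-1.79623340e+02 -1.10030708e-01  8.37922284e+01]
seat [([0.5289, -0.2469, 0.1003], 0.84)] [array([[332.90185153, 255.20898994]])]
shaft_end [([0.5285, -0.1886, 0.1004], 0.73)] [array([[322.98967153, 164.15649496]])]
slot [([0.5267, -0.2226, 0.1186], 0.96)] [array([[326.21865167, 226.21973546]])]
100 [158, 141, 131, 125, 112, 126, 140, 155, 158, 158, 154, 150, 154, 160, 172, 170, 164, 150, 139, 152, 159, 154, 132, 159, 173, 168, 187, 219, 212, 153, 172, 177, 137, 140, 134, 122, 130, 136, 150, 164, 163, 144, 152, 155, 156, 146, 140, 133, 128, 127]
120 [131, 121, 128, 138, 127, 126, 137, 143, 133, 140, 148, 152, 151, 149, 156, 156, 138, 132, 136, 131, 129, 133, 150, 224, 216, 207, 209, 222, 227, 224, 218, 215, 216, 217, 220, 214, 219, 221, 205, 196, 215, 203, 207, 210, 217, 218, 221, 224, 222, 224]
140 [117, 112, 104, 104, 100, 95, 101, 113, 115, 115, 120, 124, 122, 118, 114, 100, 92, 98, 110, 173, 164, 175, 191, 187, 182, 163, 154, 168, 166, 203, 217, 211, 201, 211, 215, 220, 218, 208, 196, 200, 203, 198, 193, 178, 193, 199, 216, 223, 218, 210]
16
[... 1233 characters left out ...]
 75, 78, 74, 94, 97, 95, 98, 100, 94, 94, 100, 108, 112, 121, 119, 125, 123, 126, 129, 131, 131, 129, 131, 134, 131, 129, 130, 126, 121, 118, 116, 109, 97, 93, 93, 97, 94, 94, 93, 100, 73, 80, 70]
280 [80, 108, 107, 110, 113, 107, 109, 111, 109, 109, 100, 101, 110, 110, 118, 114, 118, 121, 125, 123, 124, 128, 128, 127, 131, 129, 131, 132, 127, 131, 131, 130, 128, 133, 128, 127, 126, 128, 126, 123, 119, 114, 117, 130, 134, 102, 100, 113, 116, 113]
300 [79, 80, 82, 76, 93, 119, 133, 134, 132, 135, 139, 139, 143, 143, 147, 142, 145, 147, 131, 126, 120, 114, 116, 118, 116, 112, 118, 112, 110, 112, 113, 113, 116, 115, 118, 119, 129, 131, 148, 145, 146, 149, 147, 153, 145, 142, 138, 139, 143, 142]
```

View pics/w2.png

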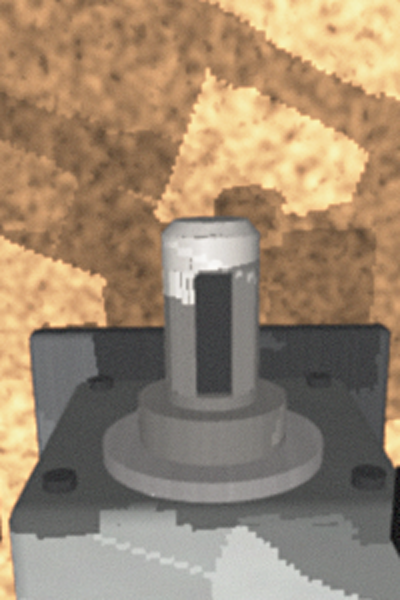

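Slot centre is near the shaft centre: slot edges at about u=318 and 335.5, shaft edges at 301 and 349. That makes the tilt small, so I'll quantify it.

```bash
cat > fit.py <<'E'
from h import *
from scipy.optimize import least_squares
d=dict(np.load('w2.npz'));s={'ee_pos':d['ee'],'tool_rot':d['rot']};p=d
g=cv2.cvtColor(d['pixels'],cv2.COLOR_BGR2GRAY).astype(float)
def edge(v,a,b,sign):
    row=np.diff(g[v-1:v+2,a:b].mean(0))*sign; i=row.argmax(); w=np.clip(row[max(i-1,0):i+2],0,None)
    return a+.5+(w*np.arange(max(i-1,0),max(i-1,0)+len(w))).sum()/w.sum()
obs=[]
for v in range(202,250,3):
    obs+= [('sl',v,edge(v,310,325,-1)),('sr',v,edge(v,328,342,1))]
    if v>=225: obs+=[('bl',v,edge(v,294,308,1)),('br',v,edge(v,343,356,-1))]
for k in ['sl','sr','bl','br']: print(k,[round(o[2],1) for o in obs if o[0]==k])
# image line of a 3D line at row v
ax0=np.array([.527,-.247,.1])
def lineu(P,D,v):
    uv=proj(p,np.array([P,P+.06*D]),s); return uv[0,0]+(v-uv[0,1])*(uv[1,0]-uv[0,0])/(uv[1,1]-uv[0,1])
def model(q,o):
    x,yaw,th=q; D=np.array([np.cos(yaw),np.sin(yaw),0]);L=np.array([D[1],-D[0],0]) # L=+x world side
    C=np.array([x,-.247,.1]); 
    k,v,_=o
    if k[0]=='s':
        a=np.arcsin(5.5/15)*(1 if k=='sr' else -1)+th
        return lineu(C+.015*(np.sin(a)*L+np.array([0,0,np.cos(a)])),D,v)
    R,t,f=cam(p,s); w=t-C; dl=w@L;dz=w[2];r0=np.hypot(dl,dz);b=np.arctan2(dl,dz)
    a=b+(1 if k=='br' else -1)*np.arccos(.015/r0)
    return lineu(C+.015*(np.sin(a)*L+np.array([0,0,np.cos(a)])),D,v)
f=least_squares(lambda q:[model(q,o)-o[2] for o in obs],[.527,1.466,0],x_scale=[.001,.01,.05],loss='soft_l1')
print(f.x[0],np.degrees(f.x[1:]),{k:np.round(np.mean([model(f.x,o)-o[2] for o in obs if o[0]==k]),2) for k in['sl','sr','bl','br']})
E
python3 fit.py
```

```text
sl [np.float64(316.2), np.float64(316.7), np.float64(316.9), np.float64(316.9), np.float64(317.2), np.float64(316.9), np.float64(317.2), np.float64(317.3), np.float64(317.5), np.float64(317.4), np.float64(317.4), np.float64(317.4), np.float64(317.5), np.float64(317.6), np.float64(317.7), np.float64(317.6)]
sr [np.float64(335.5), np.float64(335.5), np.float64(335.5), np.float64(335.5), np.float64(335.4), np.float64(335.5), np.float64(335.5), np.float64(335.5), np.float64(335.5), np.float64(335.4), np.float64(335.4), np.float64(335.5), np.float64(335.4), np.float64(335.4), np.float64(335.5), np.float64(335.4)]
bl [np.float64(301.6), np.float64(302.3), np.float64(301.4), np.float64(301.8), np.float64(302.2), np.float64(305.1), np.float64(302.3), np.float64(302.2)]
br [np.float64(347.5), np.float64(347.4), np.float64(347.4), np.float64(347.4), np.float64(349.1), np.float64(346.6), np.float64(346.8), np.float64(348.4)]
0.5238656524915971 [84.94364491  3.41632799] {'sl': np.float64(-0.11), 'sr': np.float64(0.12), 'bl': np.float64(-0.92), 'br': np.float64(0.85)}
```

{"method": "jog_arm", "body": {
  "commands": "100 -22 0 -0.3 88;200 -44 0 -0.46 88;259 -58 60 -0.46 88;259 -58 60 -0.46 88;259 -58 60 -0.46 88"
}}

```text
time_s: 3.8
ee_pos: [0.4967, -0.0052, 0.1935]
tool_rot: [179.7, 0.1, 110.2]
wrist_force: [0.6, -0.1, 0.2]
width: 0.995
gripper_force: 0.0
```

{"method": "jog_arm", "body": {
  "commands": "0 0 0 0 88;0 0 0 0 88"
}}

```text
time_s: 4.0
ee_pos: [0.4964, -0.0058, 0.1928]
tool_rot: [179.9, 0.1, 110.4]
wrist_force: [0.9, 0.2, 0.2]
width: 1.0
gripper_force: 0.0
```

```bash
cat > key.py <<'E'
from h import *
s=r.state();p=r.read_camera('wrist');print(s['ee_pos'],s['tool_rot'])
b,g,rr=[p['pixels'][...,i].astype(int) for i in range(3)]
m=((rr>90)&(g>70)&(b<0.55*g)).astype(np.uint8)
# restrict to region whose surroundings are the dark mat
R,t,f=cam(p,s); c0=proj(p,[.49,.038,.009],s)[0];print('pred',c0)
n,l,st,ce=cv2.connectedComponentsWithStats(m)
for i in range(1,n):
    if 150<st[i,4]<6000 and np.hypot(*(ce[i]-c0))<60:
        ys,xs=np.nonzero(l==i);q=cv2.boxPoints(cv2.minAreaRect(np.c_[xs,ys].astype(np.float32)))
        W=ray(p,q,.014,s)[:,:2]; e=[W[1]-W[0],W[2]-W[1]];L=max(e,key=np.linalg.norm)
        print(st[i],ce[i],'ctr',W.mean(0),'sizes',[np.linalg.norm(x) for x in e],'yaw',np.degrees(np.arctan2(L[1],L[0])))
cv2.imwrite('pics/k1.png',p['pixels'])
m=r.mark_of(p,'key');print([(a['xyz'],a['score']) for a in m[:2]])
E
python3 key.py
```

```text
[ 0.49638474 -0.00577734  0.19283451] [1.79904252e+02 7.75357788e-02 1.10364491e+02]
pred [330.864725   179.48451846]
[([0.4848, 0.034, 0.0043], 0.78)]
```

View pics/k1.png

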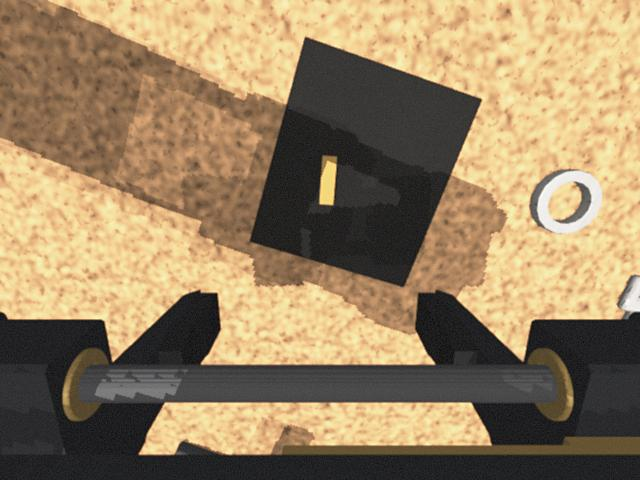

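The key is at about (328,181), nearly upright in the picture. I'll loosen the segmentation threshold using this view.

```bash
sed -i "s/^m=((.*/m=((g-b>22)).astype(np.uint8); m[:, :290]=0; m[:,370:]=0; m[:145]=0; m[225:]=0/; s/150<st/100<st/" key.py; python3 key.py
python3 - <<'E'
import cv2;p=cv2.imread('pics/k1.png')
for v in range(150,212,4): print(v,[int(x) for x in p[v,314:344,1]])
E
```

```text
[ 0.49720746 -0.00725321  0.19333722] [1.79838037e+02 1.05173424e-01 1.10184189e+02]
pred [330.02661425 176.93492306]
[318 153  19  50 781] [326.72215109 177.59923175] ctr [0.48765863 0.03695555] sizes [np.float64(0.03543583608719271), np.float64(0.011145814727642119)] yaw 106.12342808605578
[([0.4872, 0.0345, 0.0027], 0.64)]
150 [38, 33, 40, 27, 21, 46, 33, 32, 33, 36, 32, 33, 38, 28, 34, 25, 35, 33, 22, 40, 41, 33, 31, 37, 29, 28, 41, 30, 36, 40]
154 [43, 36, 35, 39, 34, 31, 39, 77, 117, 127, 119, 118, 121, 120, 118, 118, 114, 121, 111, 111, 110, 108, 64, 36, 35, 39, 25, 30, 40, 28]
158 [38, 36, 33, 40, 35, 32, 47, 93, 121, 124, 126, 124, 122, 122, 123, 125, 118, 117, 124, 123, 122, 96, 57, 29, 32, 42, 36, 38, 38, 42]
162 [31, 36, 30, 36, 39, 34, 66, 111, 124, 118, 144, 204, 226, 212, 199, 158, 146, 141, 123, 121, 118, 77, 46, 34, 34, 31, 41, 35, 40, 30]
166 [29, 33, 20, 39, 34, 34, 66, 115, 125, 165, 217, 219, 218, 217, 218, 217, 216, 218, 217, 223, 217, 124, 44, 47, 53, 55, 46, 53, 54, 45]
170 [28, 38, 35, 36, 34, 36, 75, 145, 204, 222, 219, 218, 217, 218, 218, 216, 219, 216, 220
[... 713 characters left out ...]
 49, 50, 53, 58, 52, 45, 49, 43, 56]
194 [35, 48, 47, 46, 99, 184, 220, 218, 219, 215, 218, 214, 214, 215, 216, 217, 216, 221, 203, 111, 33, 43, 53, 50, 48, 54, 54, 51, 48, 48]
198 [49, 48, 45, 49, 120, 207, 221, 217, 217, 217, 216, 216, 214, 217, 214, 216, 219, 214, 174, 88, 44, 49, 54, 52, 47, 54, 52, 51, 55, 53]
202 [53, 51, 50, 47, 59, 80, 82, 92, 102, 98, 103, 120, 123, 118, 120, 130, 136, 129, 89, 53, 55, 47, 52, 50, 52, 56, 55, 53, 54, 49]
206 [53, 45, 53, 53, 48, 55, 53, 50, 51, 52, 51, 43, 51, 54, 52, 53, 58, 53, 47, 45, 29, 37, 45, 54, 52, 44, 51, 52, 43, 38]
210 [54, 54, 49, 49, 54, 47, 49, 52, 54, 54, 48, 47, 51, 55, 46, 35, 36, 34, 31, 37, 35, 36, 36, 29, 31, 29, 37, 43, 29, 28]
```

{"method": "jog_arm", "body": {
  "commands": "44 6.5 40 0.073 60;44 6.5 80 0.073 40;44 6.5 95 0.073 30;44 6.5 95 0.073 30;44 6.5 95 0.073 30"
}}

```text
time_s: 4.7
ee_pos: [0.4877, 0.0364, 0.0972]
tool_rot: [180.0, 0.0, 105.9]
wrist_force: [-0.4, -0.1, 1.1]
width: 0.57
gripper_force: 0.0
```

Run:
```python
from h import *
s=r.state();p=r.read_camera('wrist');print(s['ee_pos'],s['tool_rot'],proj(p,[.4877,.037,.014],s))
cv2.imwrite('pics/k2.png',p['pixels'][200:480,120:520])
```

```text
[0.48769886 0.03638507 0.09721709] [1.79959383e+02 1.61429908e-02 1.05938912e+02] [[319.48427289 289.91247192]]
```

View pics/k2.png

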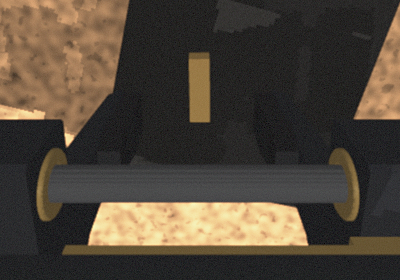

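The key sits centred and aligned between the fingers (u 310-329, v about 260-322). Descend and grip it by its top 4 mm.

{"method": "jog_arm", "body": {
  "commands": "0.5 0 12 0 24;0.5 0 23.2 0 24;0.5 0 23.2 0 24;0.5 0 23.2 0 0;0.5 0 23.2 0 0",
  "squeeze": 10
}}

```text
time_s: 5.25
ee_pos: [0.4868, 0.0379, 0.0735]
tool_rot: [180.0, 0.0, 106.0]
wrist_force: [0.0, -1.3, -0.4]
width: 0.113
gripper_force: 0.1
```

{"method": "jog_arm", "body": {
  "commands": "0 0 0 0 0;0 0 0 0 0;0 0 0 0 0;0 0 0 0 0"
}}

```text
time_s: 5.65
ee_pos: [0.4867, 0.0379, 0.0735]
tool_rot: [180.0, 0.0, 106.0]
wrist_force: [-0.2, 0.9, -0.8]
width: 0.113
gripper_force: 10.0
```

{"method": "jog_arm", "body": {
  "commands": "0 0 -50 0 0;0 0 -100 0 0;-50 -6 -132 0.07 0;-100 -13 -132 0.15 0;-150 -19.5 -132 0.3 0"
}}

```text
time_s: 6.15
ee_pos: [0.5093, -0.1038, 0.2079]
tool_rot: [179.7, 0.1, 88.7]
wrist_force: [1.6, -0.4, -1.0]
width: 0.109
gripper_force: 10.0
```

```bash
cat > q.py <<'E'
from h import *
d=dict(np.load('w2.npz'));s={'ee_pos':d['ee'],'tool_rot':d['rot']}
g=cv2.cvtColor(d['pixels'],cv2.COLOR_BGR2GRAY).astype(float)
col=g[180:275,322:331].mean(1);dd=np.diff(col)
a,b=180.5+dd[:40].argmin(),180.5+40+dd[40:].argmax();print(a,b)
W=ray(d,[[326.5,a],[326.5,b]],.114,s);print(W,np.linalg.norm(W[1]-W[0]),W.mean(0))
E
python3 q.py
```

```text
194.5 258.5
[[ 0.52873635 -0.20492348  0.114     ]
 [ 0.52477824 -0.24397455  0.114     ]] 0.03925114178374198 [ 0.52675729 -0.22444902  0.114     ]
```

{"method": "jog_arm", "body": {
  "commands": "-50 8 0 0.065 0;-100 16 0 0.065 0;-120 20 3 0.065 0;-120 20 6 0.065 0;-120 20 6 0.065 0"
}}

```text
time_s: 6.65
ee_pos: [0.5248, -0.2227, 0.1983]
tool_rot: [-179.9, -0.1, 85.1]
wrist_force: [-0.1, 0.0, -0.8]
width: 0.11
gripper_force: 10.0
```

{"method": "jog_arm", "body": {
  "commands": "0 0 0 0 0;0 0 0 0 0"
}}

```text
time_s: 6.85
ee_pos: [0.5254, -0.2214, 0.1992]
tool_rot: [-180.0, -0.0, 85.2]
wrist_force: [0.6, -0.7, -0.6]
width: 0.114
gripper_force: 10.0
```

Run:
```python
from h import *
s=r.state();p=r.read_camera('wrist');print(s['ee_pos'],s['tool_rot'],s['wrist_force'])
np.savez('w3.npz',**{k:np.array(v) for k,v in p.items()},ee=s['ee_pos'],rot=s['tool_rot'])
cv2.imwrite('pics/w3.png',cv2.resize(p['pixels'][160:400,200:440],None,fx=2.4,fy=2.4,interpolation=cv2.INTER_CUBIC))
```

```text
[ 0.52541287 -0.22141268  0.1991903 ] [-1.79978858e+02 -2.29732667e-02  8.52261174e+01] [ 0.63674009 -0.73089262 -0.64860627]
```

View pics/w3.png

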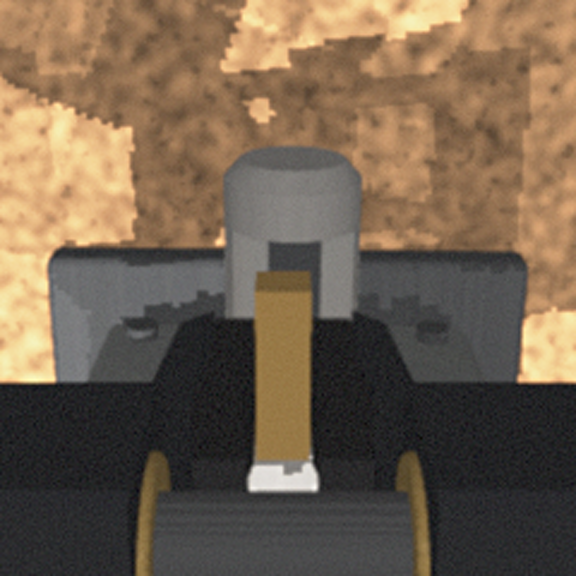

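Key in view: front end at crop u 257-311 (centre 284), slot mouth 268-321 (centre 294.5), shaft 225-360. The key must go about 2 mm right, and the slot tilt is only about 1.5-3 degrees.

Run:
```python
from h import *
d=dict(np.load('w3.npz'));s={'ee_pos':d['ee'],'tool_rot':d['rot']}
print('slotfront',ray(d,[322.7,160.+242/2.4],.1143,s));print('keyfront bot,top',ray(d,[318.3,160+272/2.4],.1297,s),ray(d,[318.3,160+290/2.4],.1397,s))
print('shaft end axis pred',ray(d,[322,160+148/2.4],.1115,s))
```

```text
slotfront [[ 0.52851551 -0.20642528  0.1143    ]]
keyfront bot,top [[ 0.52628055 -0.20678024  0.1297    ]] [[ 0.52630431 -0.20626546  0.1397    ]]
shaft end axis pred [[ 0.52972599 -0.18731966  0.1115    ]]
```

{"method": "jog_arm", "body": {
  "commands": "-1.7 2.1 0 0 0;-1.7 2.1 5 0 0;-1.7 2.1 11 0 0;-1.7 2.1 11 0 0;-1.7 2.1 11 0 0"
}}

```text
time_s: 7.4
ee_pos: [0.5272, -0.2246, 0.1876]
tool_rot: [-179.9, -0.0, 85.1]
wrist_force: [0.6, -0.3, -0.4]
width: 0.109
gripper_force: 10.0
```

Run:
```python
from h import *
s=r.state();p=r.read_camera('wrist');print(s['ee_pos'],s['tool_rot'],s['wrist_force'])
cv2.imwrite('pics/w4.png',cv2.resize(p['pixels'][200:380,220:420],None,fx=3,fy=3,interpolation=cv2.INTER_CUBIC))
```

```text
[ 0.52715294 -0.22455716  0.18757786] [-1.79932843e+02 -2.76686017e-02  8.51282897e+01] [ 0.61834994 -0.28956521 -0.43444329]
```

View pics/w4.png

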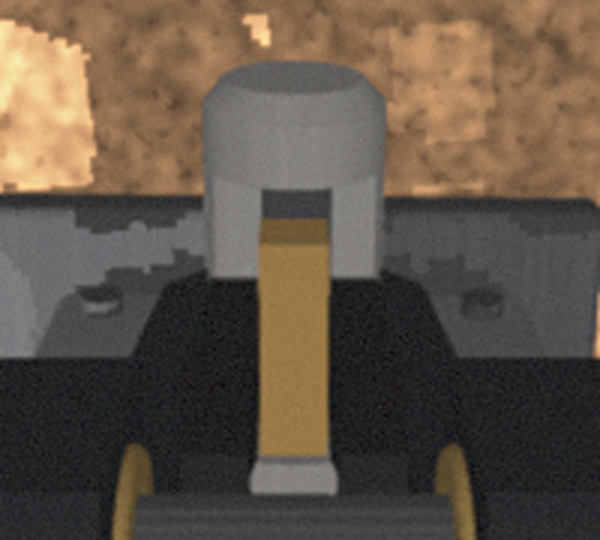

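Key centre is at 294 and slot centre at 297 (crop), so 0.4 mm more to the right and then feel down.

{"method": "jog_arm", "body": {
  "commands": "0 0.4 0 0 0;0 0.4 2 0 0;0 0.4 4 0 0;0 0.4 5 0 0"
}}

```text
time_s: 7.85
ee_pos: [0.5278, -0.2247, 0.183]
tool_rot: [-180.0, -0.0, 85.1]
wrist_force: [0.3, 0.5, -0.5]
width: 0.108
gripper_force: 10.0
```

{"method": "jog_arm", "body": {
  "commands": "0 0 1 0 0;0 0 1.5 0 0;0 0 1.5 0 0"
}}

```text
time_s: 8.15
ee_pos: [0.5278, -0.2248, 0.1816]
tool_rot: [-180.0, -0.0, 85.1]
wrist_force: [-1.2, -0.1, -0.3]
width: 0.111
gripper_force: 10.0
```

{"method": "jog_arm", "body": {
  "commands": "0 0 0.7 0 0;0 0 1.3 0 0;0 0 1.3 0 0"
}}

```text
time_s: 8.45
ee_pos: [0.5278, -0.2248, 0.1803]
tool_rot: [-180.0, -0.0, 85.1]
wrist_force: [-0.2, -0.6, 0.1]
width: 0.11
gripper_force: 10.0
```

{"method": "jog_arm", "body": {
  "commands": "0 0 0.5 0 0;0 0 1 0 0;0 0 1 0 0"
}}

```text
time_s: 8.75
ee_pos: [0.5278, -0.2248, 0.1795]
tool_rot: [-180.0, -0.0, 85.1]
wrist_force: [-1.4, 0.6, 0.4]
width: 0.109
gripper_force: 10.0
```

{"method": "jog_arm", "body": {
  "commands": "0 0 0 0 14;0 0 0 0 18;0 0 0 0 18;0 0 0 0 18"
}}

```text
time_s: 9.15
ee_pos: [0.528, -0.2248, 0.1795]
tool_rot: [180.0, 0.0, 85.1]
wrist_force: [0.2, 0.1, -0.1]
width: 0.205
gripper_force: 0.0
```

{"method": "jog_arm", "body": {
  "commands": "0 0 -4 0 22;0 0 -20 0 30;0 0 -30 0 40;-10 0 -30 0 60;-10 0 -30 0 60"
}}

```text
time_s: 9.65
ee_pos: [0.5276, -0.2361, 0.2107]
tool_rot: [179.9, 0.1, 85.1]
wrist_force: [-0.3, -0.3, 0.0]
width: 0.591
gripper_force: 0.0
```

Run:
```python
from h import *
s=r.state();p=r.read_camera('wrist');print(s['ee_pos'],s['tool_rot'],s['wrist_force'])
np.savez('w5.npz',**{k:np.array(v) for k,v in p.items()},ee=s['ee_pos'],rot=s['tool_rot'])
cv2.imwrite('pics/w5.png',cv2.resize(p['pixels'][160:360,220:420],None,fx=3,fy=3,interpolation=cv2.INTER_CUBIC))
```

```text
[ 0.52756765 -0.23609714  0.21068625] [1.79872070e+02 8.24467197e-02 8.50994410e+01] [-0.3272518  -0.31448141  0.02042949]
```

View pics/w5.png

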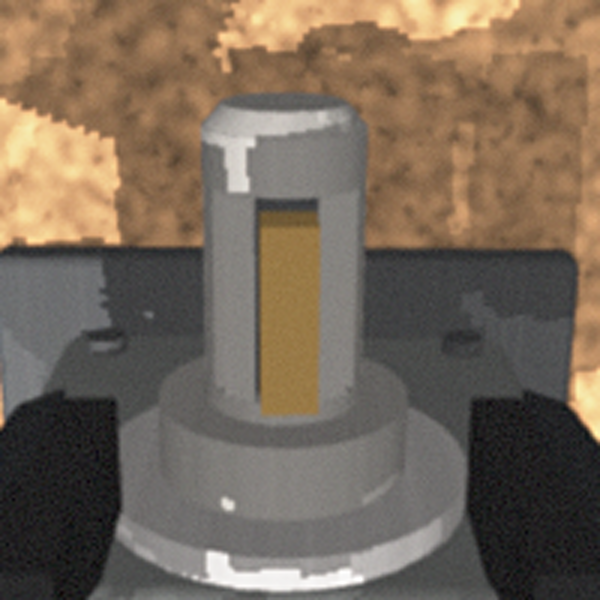

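Key lies in the slot (crop u 260-320, rows 210-413), let go. Now to the pulley.

{"method": "jog_arm", "body": {
  "commands": "0 0 -40 0 88;50 -4 -40 0.05 88;100 -8 -40 0.1 88;150 -12 -40 0.15 88;200 -16 -40 0.21 88"
}}

```text
time_s: 10.2
ee_pos: [0.5275, -0.0333, 0.249]
tool_rot: [-180.0, -0.0, 72.9]
wrist_force: [0.6, -0.0, 0.7]
width: 1.001
gripper_force: 0.0
```

{"method": "jog_arm", "body": {
  "commands": "300 -90 0 0 88;300 -90 0 0 88;300 -90 0 0 88;300 -90 0 0 88;300 -90 0 0 88"
}}

```text
time_s: 10.7
ee_pos: [0.5283, 0.2171, 0.2489]
tool_rot: [-180.0, 0.0, 73.1]
wrist_force: [1.4, -0.6, 0.0]
width: 0.998
gripper_force: 0.0
```

Run:
```python
from h import *
s=r.state();print(s['ee_pos'],s['tool_rot']);p=r.read_camera('wrist')
for k in ['pulley','cradle']: print(k,[(np.round(a['xyz'],4),a['score']) for a in r.mark_of(p,k)[:1]])
cv2.imwrite('pics/p1.png',p['pixels'])
```

```text
[0.52831636 0.21705887 0.24891856] [-1.79966006e+02  3.03355907e-02  7.30891303e+01]
pulley [(array([0.5279, 0.2842, 0.059 ]), 0.75)]
cradle []
```

```bash
cat > pul.py <<'E'
from h import *
s=r.state();p=r.read_camera('wrist');print(s['ee_pos'],s['tool_rot'])
cv2.imwrite('pics/p2.png',p['pixels'])
I=p['pixels'].astype(int);b,g,rr=I[...,0],I[...,1],I[...,2]
m=((rr>1.7*g)&(rr>1.7*b)&(rr>80)).astype(np.uint8)
n,l,st,ce=cv2.connectedComponentsWithStats(m)
c0=proj(p,[.537,.313,.087],s)[0];print('pred',c0)
for i in range(1,n):
    if st[i,4]>40 and np.hypot(*(ce[i]-c0))<70:
        ys,xs=np.nonzero(l==i);q=cv2.boxPoints(cv2.minAreaRect(np.c_[xs,ys].astype(np.float32)))
        W=ray(p,q,.0873,s)[:,:2];e=[W[1]-W[0],W[2]-W[1]];L=max(e,key=np.linalg.norm)
        vx=cv2.fitLine(ray(p,np.c_[xs,ys].astype(float),.0873,s)[:,:2].astype(np.float32),cv2.DIST_L2,0,1e-4,1e-4).ravel()
        print(st[i],ce[i],'ctr',W.mean(0),[np.linalg.norm(x) for x in e],'yaw',np.degrees(np.arctan2(L[1],L[0])),np.degrees(np.arctan2(vx[1],vx[0])))
o=r.outline_of(p,'pulley')
for a in o[:1]:
    mm=a['pixels'];ys,xs=np.nonzero(mm);print('outline',a['score'],len(xs),xs.min(),xs.max(),ys.min(),ys.max())
    for v in range(ys.min(),ys.max(),8):
        c=np.nonzero(mm[v])[0];print(v,c.min(),c.max(),end='; ')
E
python3 pul.py
```

```text
[0.52829156 0.21788821 0.24874013] [-1.79939566e+02  2.46871218e-02  7.33723436e+01]
pred [288.81393684 102.86598826]
[280  86   7  33 178] [282.89325843 101.97191011] ctr [0.53356443 0.3144103 ] [np.float64(0.0034498216867108657), np.float64(0.01902791576574529)] yaw -104.0032812635869 75.64663
outline 0.81 6090 241 334 78 152
78 275 317; 86 245 324; 94 245 325; 102 245 325; 110 246 325; 118 247 325; 126 246 332; 134 242 334; 142 242 334; 150 243 302;
```

{"method": "jog_arm", "body": {
  "commands": "40 -13 30 -0.04 88;64 -21 59 -0.04 88;64 -21 59 -0.04 88;64 -21 59 -0.04 88;64 -21 59 -0.04 88"
}}

```text
time_s: 11.45
ee_pos: [0.5285, 0.281, 0.1916]
tool_rot: [179.9, -0.0, 75.3]
wrist_force: [-0.2, 0.3, -0.2]
width: 1.0
gripper_force: 0.0
```

```bash
sed -i 's/v in range(ys.min(),ys.max(),8)/v in range(ys.min(),ys.max(),10)/' pul.py; python3 pul.py
python3 - <<'E'
import cv2;p=cv2.imread('pics/p2.png');g=cv2.cvtColor(p,cv2.COLOR_BGR2GRAY)
for v in range(170,300,12): print(v,[int(x) for x in g[v,230:410:4]])
E
```

```text
[0.5284564  0.28104772 0.19160547] [ 1.79922486e+02 -2.45874649e-02  7.52863795e+01]
pred [318.56881337 216.42061502]
[309 198   7  36 241] [311.86307054 215.18257261] ctr [0.53374332 0.31429857] [np.float64(0.003131168666282687), np.float64(0.018910230383247274)] yaw -104.82322378060302 74.45643
outline 0.74 8847 259 366 178 272
178 289 333; 188 266 359; 198 267 359; 208 267 358; 218 268 358; 228 263 363; 238 259 366; 248 260 366; 258 262 364; 268 281 346; 170 [195, 201, 173, 130, 220, 220, 219, 221, 221, 219, 219, 217, 217, 220, 214, 153, 125, 129, 139, 162, 162, 160, 162, 162, 164, 163, 164, 163, 161, 163, 162, 160, 164, 162, 162, 162, 164, 164, 144, 127, 130, 126, 118, 133, 95]
182 [179, 169, 175, 199, 131, 136, 138, 134, 134, 130, 101, 98, 103, 100, 100, 115, 117, 128, 133, 140, 139, 148, 139, 132, 139, 128, 112, 107, 103, 98, 99, 98, 143, 172, 172, 174, 170, 175, 128, 142, 139, 144, 135, 134, 119]
194 [203, 176, 201, 147, 130, 137, 135, 136, 142, 130, 182, 175, 208, 207, 209, 238, 239, 237, 239, 242, 170, 192, 193, 192, 193, 188, 190, 156, 158, 158, 129, 134, 125, 175, 180, 166
[... 1073 characters left out ...]
 87, 98, 84, 106, 120, 187, 181, 115]
266 [190, 111, 95, 121, 102, 97, 105, 103, 101, 109, 74, 18, 19, 23, 13, 26, 28, 28, 28, 33, 29, 23, 24, 26, 15, 28, 28, 24, 33, 13, 24, 126, 215, 197, 176, 191, 177, 199, 190, 158, 166, 189, 200, 175, 175]
278 [157, 158, 134, 121, 130, 153, 143, 126, 122, 102, 105, 115, 104, 119, 112, 120, 113, 107, 108, 117, 96, 89, 115, 181, 185, 167, 188, 148, 189, 206, 222, 204, 160, 184, 217, 200, 172, 183, 197, 180, 203, 219, 202, 105, 131]
290 [128, 140, 125, 102, 130, 133, 125, 148, 136, 129, 100, 111, 93, 109, 101, 118, 114, 101, 111, 91, 101, 101, 107, 106, 100, 111, 181, 220, 219, 210, 188, 210, 198, 208, 214, 215, 216, 223, 186, 123, 126, 127, 150, 138, 149]
```

{"method": "jog_arm", "body": {
  "commands": "34.5 -3.6 20 0 88;34.5 -3.6 50 0 88;34.5 -3.6 75 0 88;34.5 -3.6 85 0 88;34.5 -3.6 85 0 88",
  "squeeze": 20
}}

```text
time_s: 12.05
ee_pos: [0.5322, 0.3158, 0.1045]
tool_rot: [-179.9, 0.1, 75.3]
wrist_force: [0.4, 0.2, 0.3]
width: 0.996
gripper_force: 0.0
```

{"method": "jog_arm", "body": {
  "commands": "0 0 0 0 88;0 0 0 0 40;0 0 0 0 40;0 0 0 0 40;0 0 0 0 40"
}}

```text
time_s: 12.55
ee_pos: [0.533, 0.317, 0.1061]
tool_rot: [180.0, -0.0, 75.4]
wrist_force: [-0.7, 0.1, -0.1]
width: 0.66
gripper_force: 0.0
```

{"method": "jog_arm", "body": {
  "commands": "0 0 0 0 40;0 0 0 0 40;0 0 0 0 40"
}}

```text
time_s: 12.85
ee_pos: [0.5343, 0.3172, 0.1064]
tool_rot: [179.8, -0.1, 75.4]
wrist_force: [4.8, -1.7, 1.9]
width: 0.612
gripper_force: 20.0
```

{"method": "jog_arm", "body": {
  "commands": "0 0 -5 0 40;0 0 -15 0 40;0 0 -40 0 40;0 0 -70 0 40;0 0 -90 0 40"
}}

```text
time_s: 13.35
ee_pos: [0.5321, 0.3171, 0.197]
tool_rot: [-179.9, 0.0, 75.4]
wrist_force: [-0.9, 0.4, -3.4]
width: 0.609
gripper_force: 20.0
```

{"method": "jog_arm", "body": {
  "commands": "-40 10 0 -0.05 40;-85 21 0 -0.1 40;-130 33 0 -0.13 40;-175 45 0 -0.169 40;-220 57 0 -0.169 40"
}}

```text
time_s: 13.85
ee_pos: [0.5308, 0.0882, 0.1952]
tool_rot: [-179.9, -0.0, 85.2]
wrist_force: [0.9, 0.5, -3.1]
width: 0.608
gripper_force: 20.0
```

{"method": "jog_arm", "body": {
  "commands": "-50 6 0 0 40;-100 12 0 0 40;-150 18 0 0 40;-190 21.5 0 0 40;-213 23 10 0 40"
}}

```text
time_s: 14.35
ee_pos: [0.537, -0.1274, 0.1867]
tool_rot: [179.9, 0.0, 84.9]
wrist_force: [0.6, 0.3, -3.3]
width: 0.609
gripper_force: 20.0
```

{"method": "jog_arm", "body": {
  "commands": "0 0 25 0 40;0 0 38 0 40;0 0 38 0 40;0 0 38 0 40"
}}

```text
time_s: 14.75
ee_pos: [0.5365, -0.1237, 0.1471]
tool_rot: [-179.9, -0.0, 85.1]
wrist_force: [0.3, -0.0, -3.3]
width: 0.608
gripper_force: 20.0
```

{"method": "jog_arm", "body": {
  "commands": "-12 -0.6 0.7 0 40;-24 -0.6 0.7 0 40;-32 -0.6 0.7 0 40;-32 -0.6 0.7 0 40;-32 -0.6 0.7 0 40"
}}

```text
time_s: 15.25
ee_pos: [0.5337, -0.1569, 0.147]
tool_rot: [180.0, -0.0, 85.0]
wrist_force: [-0.5, 0.4, -3.5]
width: 0.613
gripper_force: 20.0
```

Run:
```python
from h import *
s=r.state();print(s['ee_pos'],s['tool_rot'],s['wrist_force'],s['ft_torque'])
p=r.read_camera('scene')
for k in ['pulley','shaft_end','seat']: print(k,[(np.round(a['xyz'],4),round(a['score'],2)) for a in r.mark_of(p,k)[:1]])
c=proj(p,[.53,-.19,.1])[0].astype(int);print(c)
cv2.imwrite('pics/s2.png',cv2.resize(p['pixels'][max(c[1]-70,0):c[1]+60,max(c[0]-80,0):c[0]+80],None,fx=4.5,fy=4.5,interpolation=cv2.INTER_CUBIC))
```

```text
[ 0.5337293  -0.15693012  0.14703992] [ 1.79975323e+02 -6.49859469e-03  8.50083214e+01] [-0.48031042  0.37983562 -3.46939216] [-0.03547213 -0.05177589 -0.02528004]
pulley [(array([ 0.5285, -0.1896,  0.1004]), 0.78)]
shaft_end [(array([ 0.5304, -0.1893,  0.0987]), 0.76)]
seat [(array([ 0.5217, -0.2485,  0.0978]), 0.56)]
[214 186]
```

{"method": "jog_arm", "body": {
  "commands": "-1 -0.4 0.4 0 40;-2 -0.4 0.4 0 40;-3 -0.4 0.4 0 40;-4 -0.4 0.4 0 40;-4 -0.4 0.4 0 40"
}}

```text
time_s: 15.95
ee_pos: [0.5329, -0.1604, 0.1463]
tool_rot: [180.0, 0.0, 85.1]
wrist_force: [0.3, -0.8, -3.3]
width: 0.609
gripper_force: 20.0
```

{"method": "jog_arm", "body": {
  "commands": "-1 0 0 0 40;-2 0 0 0 40;-3 0 0 0 40;-3 0 0 0 40"
}}

```text
time_s: 16.35
ee_pos: [0.5327, -0.1635, 0.1463]
tool_rot: [180.0, 0.0, 85.1]
wrist_force: [-0.0, 0.2, -2.6]
width: 0.606
gripper_force: 20.0
```

{"method": "jog_arm", "body": {
  "commands": "-1 0 0 0 40;-2 0 0 0 40;-3 0 0 0 40;-3 0 0 0 40"
}}

```text
time_s: 16.75
ee_pos: [0.5324, -0.1665, 0.1464]
tool_rot: [180.0, 0.0, 85.1]
wrist_force: [0.6, 0.5, -3.8]
width: 0.611
gripper_force: 20.0
```

{"method": "jog_arm", "body": {
  "commands": "-1 0 0 0 40;-2 0 0 0 40;-3 0 0 0 40;-3 0 0 0 40"
}}

```text
time_s: 17.15
ee_pos: [0.5321, -0.1695, 0.1463]
tool_rot: [180.0, 0.0, 85.1]
wrist_force: [-0.2, -1.0, -3.1]
width: 0.606
gripper_force: 20.0
```

{"method": "jog_arm", "body": {
  "commands": "-1 0 0 0 40;-2 0 0 0 40;-3 0 0 0 40;-3 0 0 0 40"
}}

```text
time_s: 17.55
ee_pos: [0.5319, -0.1725, 0.1464]
tool_rot: [180.0, 0.0, 85.1]
wrist_force: [0.4, 0.8, -3.7]
width: 0.611
gripper_force: 20.0
```

{"method": "jog_arm", "body": {
  "commands": "-0.7 0 0 0 40;-1.4 0 0 0 40;-2 0 0 0 40;-2 0 0 0 40"
}}

```text
time_s: 17.95
ee_pos: [0.5317, -0.1744, 0.1464]
tool_rot: [180.0, 0.0, 85.1]
wrist_force: [-0.5, -0.6, -3.5]
width: 0.612
gripper_force: 20.0
```

{"method": "jog_arm", "body": {
  "commands": "-0.7 0 0 0 40;-1.4 0 0 0 40;-2 0 0 0 40;-2 0 0 0 40"
}}

```text
time_s: 18.35
ee_pos: [0.5315, -0.1764, 0.1463]
tool_rot: [-180.0, 0.0, 85.1]
wrist_force: [0.0, 0.0, -3.2]
width: 0.612
gripper_force: 20.0
```

{"method": "jog_arm", "body": {
  "commands": "-0.7 0 0 0 40;-1.4 0 0 0 40;-2 0 0 0 40;-2 0 0 0 40"
}}

```text
time_s: 18.75
ee_pos: [0.5314, -0.1784, 0.1464]
tool_rot: [180.0, 0.0, 85.1]
wrist_force: [0.8, -0.6, -3.3]
width: 0.611
gripper_force: 20.0
```

{"method": "jog_arm", "body": {
  "commands": "-0.7 0 0 0 40;-1.4 0 0 0 40;-2 0 0 0 40;-2 0 0 0 40"
}}

```text
time_s: 19.15
ee_pos: [0.5312, -0.1804, 0.1464]
tool_rot: [180.0, 0.0, 85.1]
wrist_force: [-0.6, -0.2, -3.4]
width: 0.607
gripper_force: 20.0
```

{"method": "jog_arm", "body": {
  "commands": "-0.8 0 0 0 40;-1.6 0 0 0 40;-2.4 0 0 0 40;-3 0 0 0 40;-3 0 0 0 40"
}}

```text
time_s: 19.65
ee_pos: [0.5309, -0.1834, 0.1464]
tool_rot: [180.0, 0.0, 85.1]
wrist_force: [0.4, -0.2, -2.6]
width: 0.613
gripper_force: 20.0
```

{"method": "jog_arm", "body": {
  "commands": "-0.8 0 0 0 40;-1.6 0 0 0 40;-2.4 0 0 0 40;-3 0 0 0 40;-3 0 0 0 40"
}}

```text
time_s: 20.15
ee_pos: [0.5307, -0.1864, 0.1464]
tool_rot: [180.0, 0.0, 85.1]
wrist_force: [0.2, -0.1, -3.4]
width: 0.609
gripper_force: 20.0
```

{"method": "jog_arm", "body": {
  "commands": "-0.8 0 0 0 40;-1.6 0 0 0 40;-2.4 0 0 0 40;-3 0 0 0 40;-3 0 0 0 40"
}}

```text
time_s: 20.65
ee_pos: [0.5304, -0.1894, 0.1464]
tool_rot: [180.0, 0.0, 85.1]
wrist_force: [-0.5, 0.3, -3.0]
width: 0.608
gripper_force: 20.0
```

{"method": "jog_arm", "body": {
  "commands": "-1 0 0 0 40;-2 0 0 0 40;-3 0 0 0 40;-4 0 0 0 40;-5 0 0 0 40"
}}

```text
time_s: 21.15
ee_pos: [0.53, -0.1943, 0.1463]
tool_rot: [-180.0, 0.0, 85.1]
wrist_force: [0.5, 0.1, -3.6]
width: 0.608
gripper_force: 20.0
```

{"method": "jog_arm", "body": {
  "commands": "-1 0 0 0 40;-2 0 0 0 40;-3 0 0 0 40;-4 0 0 0 40;-5 0 0 0 40"
}}

```text
time_s: 21.65
ee_pos: [0.5295, -0.1993, 0.1463]
tool_rot: [-180.0, 0.0, 85.1]
wrist_force: [0.3, 1.3, -3.2]
width: 0.61
gripper_force: 20.0
```

{"method": "jog_arm", "body": {
  "commands": "-1 0 0 0 40;-2 0 0 0 40;-3 0 0 0 40;-4 0 0 0 40;-5 0 0 0 40"
}}

```text
time_s: 22.15
ee_pos: [0.5291, -0.2043, 0.1463]
tool_rot: [180.0, 0.0, 85.1]
wrist_force: [-0.3, -0.1, -3.4]
width: 0.609
gripper_force: 20.0
```

{"method": "jog_arm", "body": {
  "commands": "-1 0 0 0 40;-2 0 0 0 40;-3 0 0 0 40;-4 0 0 0 40;-4 0 0 0 40"
}}

```text
time_s: 22.65
ee_pos: [0.5288, -0.2083, 0.1464]
tool_rot: [180.0, 0.0, 85.1]
wrist_force: [0.8, 0.7, -3.7]
width: 0.61
gripper_force: 20.0
```

{"method": "jog_arm", "body": {
  "commands": "-0.5 0 0 0 40;-1 0 0 0 40;-1.5 0 0 0 40;-2 0 0 0 40;-2 0 0 0 40"
}}

```text
time_s: 23.15
ee_pos: [0.5286, -0.2102, 0.1463]
tool_rot: [180.0, 0.0, 85.1]
wrist_force: [-0.6, 0.5, -3.6]
width: 0.607
gripper_force: 20.0
```

{"method": "jog_arm", "body": {
  "commands": "-0.5 0 0 0 40;-1 0 0 0 40;-1.5 0 0 0 40;-1.5 0 0 0 40;-1.5 0 0 0 40"
}}

```text
time_s: 23.65
ee_pos: [0.5285, -0.2117, 0.1463]
tool_rot: [-180.0, 0.0, 85.1]
wrist_force: [-0.2, 0.1, -3.0]
width: 0.608
gripper_force: 20.0
```

{"method": "jog_arm", "body": {
  "commands": "-0.5 0 0 0 40;-1 0 0 0 40;-1 0 0 0 40;-1 0 0 0 40"
}}

```text
time_s: 24.05
ee_pos: [0.5284, -0.2127, 0.1463]
tool_rot: [180.0, 0.0, 85.1]
wrist_force: [-0.1, -0.2, -3.4]
width: 0.609
gripper_force: 20.0
```

{"method": "jog_arm", "body": {
  "commands": "-0.5 0 0 0 40;-1 0 0 0 40;-1 0 0 0 40;-1 0 0 0 40"
}}

```text
time_s: 24.45
ee_pos: [0.5283, -0.2137, 0.1463]
tool_rot: [-180.0, 0.0, 85.1]
wrist_force: [0.1, 0.3, -3.0]
width: 0.613
gripper_force: 20.0
```

{"method": "jog_arm", "body": {
  "commands": "-0.5 0 0 0 40;-1 0 0 0 40;-1 0 0 0 40;-1 0 0 0 40"
}}

```text
time_s: 24.85
ee_pos: [0.5282, -0.2146, 0.1463]
tool_rot: [-180.0, -0.0, 85.1]
wrist_force: [-0.4, 1.2, -2.8]
width: 0.608
gripper_force: 20.0
```

{"method": "jog_arm", "body": {
  "commands": "-0.4 0 0 0 40;-0.8 0 0 0 40;-0.8 0 0 0 40;-0.8 0 0 0 40"
}}

```text
time_s: 25.25
ee_pos: [0.5282, -0.2148, 0.1462]
tool_rot: [-180.0, -0.1, 85.1]
wrist_force: [2.4, 5.8, -3.9]
width: 0.608
gripper_force: 20.0
```

{"method": "jog_arm", "body": {
  "commands": "-0.4 0 0 0 40;-0.8 0 0 0 40;-0.8 0 0 0 40;-0.8 0 0 0 40"
}}

```text
time_s: 25.65
ee_pos: [0.5282, -0.2149, 0.1461]
tool_rot: [-180.0, -0.1, 85.0]
wrist_force: [1.4, 7.5, -3.0]
width: 0.61
gripper_force: 20.0
```

Contact at the place expected for the shoulder (7.5 N, no further motion). Release and look.

{"method": "jog_arm", "body": {
  "commands": "0.8 0 0 0 40;0.8 0 0 0 60;0.8 0 0 0 75;0.8 0 0 0 82;0.8 0 0 0 82"
}}

```text
time_s: 26.15
ee_pos: [0.5285, -0.216, 0.1469]
tool_rot: [179.9, 0.0, 85.1]
wrist_force: [0.1, 0.4, -0.6]
width: 0.921
gripper_force: 0.0
```

{"method": "jog_arm", "body": {
  "commands": "0 0 -10 0 88;0 0 -50 0 88;-10 0 -70 0 88;-20 0 -70 0 88;-20 0 -70 0 88"
}}

```text
time_s: 26.65
ee_pos: [0.5266, -0.2367, 0.2171]
tool_rot: [179.9, 0.1, 85.0]
wrist_force: [0.2, 0.3, -0.7]
width: 0.999
gripper_force: 0.0
```

Run:
```python
from h import *
s=r.state();p=r.read_camera('wrist');print(s['time_s'],s['ee_pos'],s['tool_rot'],s['wrist_force'])
for k in ['pulley','shaft_end','seat']: print(k,[(np.round(a['xyz'],4),round(a['score'],2)) for a in r.mark_of(p,k)[:1]])
A=np.array([.5249,-.2477,.1]);D=np.array([.0857,.9963,0])
for x,z in [(0,33),(16,33),(44,27),(56,11.5),(16,24)]: print(x,z,proj(p,A+D*x/1e3+[0,0,z/1e3],s)[0])
cv2.imwrite('pics/f1.png',cv2.resize(p['pixels'][100:360,190:450],None,fx=2.3,fy=2.3,interpolation=cv2.INTER_CUBIC))
```

```text
26.65 [ 0.52662585 -0.23665181  0.21712058] [1.79903666e+02 6.54228849e-02 8.50072712e+01] [ 0.19342752  0.34726028 -0.72611646]
pulley [(array([ 0.5232, -0.2468,  0.0991]), 0.96)]
shaft_end [(array([ 0.5316, -0.1901,  0.1003]), 0.67)]
seat [(array([ 0.5284, -0.193 ,  0.0973]), 0.48)]
0 33 [317.07131896 309.62402874]
16 33 [317.02074923 280.66405701]
44 27 [316.92210278 223.21915648]
56 11.5 [316.87486483 193.90995074]
16 24 [317.01142977 273.98167385]
```

View pics/f1.png

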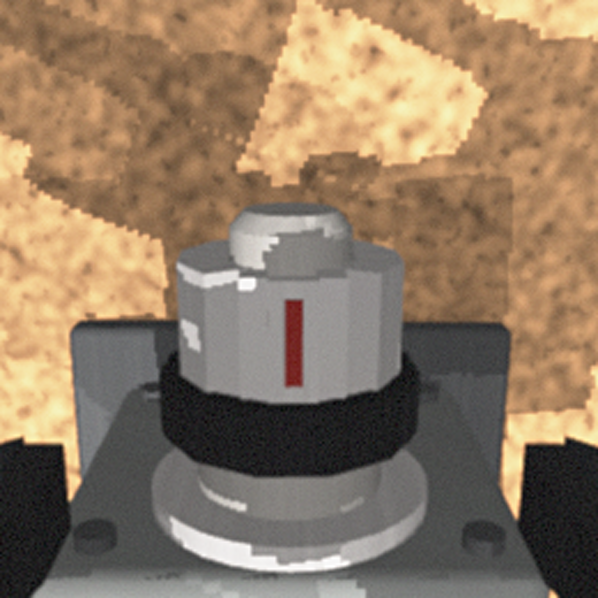

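The pulley is on the shaft with the stripe up and the shaft end protruding (crop row 205-275). I'll check numerically that it is fully home, using the boss end edge.

Run:
```python
from h import *
s=r.state();p=r.read_camera('wrist');g=cv2.cvtColor(p['pixels'],cv2.COLOR_BGR2GRAY).astype(int)
A=np.array([.5249,-.2477,.1]);D=np.array([.0857,.9963,0])
for u in (302,308,322,326,330): print(u,g[208:236,u].tolist())
hsv=cv2.cvtColor(p['pixels'],cv2.COLOR_BGR2HSV);I=p['pixels'].astype(int);m=(I[...,2]>1.7*I[...,1])&(I[...,2]>70);m[:,:290]=0;m[:,350:]=0;m[:210]=0;m[300:]=0
ys,xs=np.nonzero(m);print('stripe',xs.mean(),ys.min(),ys.max(), [((w-A)@D)*1e3 for w in ray(p,[[xs.mean(),ys.min()-.5],[xs.mean(),ys.max()+.5]],.1273,s)])
print('edge x for v', [(v,round(float((ray(p,[317,v],.127,s)[0]-A)@D*1e3),1)) for v in range(216,232,2)])
```

```text
302 [202, 203, 202, 203, 205, 204, 201, 205, 204, 202, 206, 208, 196, 141, 108, 109, 111, 118, 143, 155, 153, 153, 150, 152, 152, 153, 147, 150]
308 [119, 121, 117, 122, 127, 142, 131, 128, 124, 129, 128, 128, 125, 123, 119, 109, 106, 117, 148, 152, 154, 152, 153, 151, 152, 150, 152, 152]
322 [127, 133, 130, 130, 131, 132, 128, 129, 132, 129, 129, 130, 127, 132, 133, 132, 128, 110, 113, 139, 152, 153, 153, 154, 153, 156, 148, 95]
326 [131, 135, 134, 133, 132, 130, 135, 132, 128, 134, 134, 128, 133, 129, 127, 133, 128, 111, 116, 140, 149, 152, 149, 153, 150, 154, 148, 151]
330 [122, 128, 128, 132, 130, 130, 131, 125, 129, 126, 127, 126, 128, 128, 130, 123, 121, 113, 111, 135, 151, 151, 153, 154, 151, 151, 150, 153]
stripe 321.0 236 272 [np.float64(40.46703661221965), np.float64(21.092946594379995)]
edge x for v [(216, 50.1), (218, 49.2), (220, 48.2), (222, 47.2), (224, 46.2), (226, 45.2), (228, 44.2), (230, 43.2)]
```

Run:
```python
from h import *
A=np.array([.5249,-.2477,.1]);D=np.array([.0857,.9963,0])
d=dict(np.load('w5.npz'));s={'ee_pos':d['ee'],'tool_rot':d['rot']};g=cv2.cvtColor(d['pixels'],cv2.COLOR_BGR2GRAY).astype(int)
print(g[185:235,312:322].mean(1).astype(int).tolist());print(g[185:235,300].tolist())
f=lambda v,z:round(float((ray(d,[316,v],z,s)[0]-A)@D*1e3),1)
print([(v,f(v,.1144)) for v in range(222,234,2)],[(v,f(v,.1115),f(v,.115)) for v in range(190,210,2)])
s=r.state();p=r.read_camera('wrist');g=cv2.cvtColor(p['pixels'],cv2.COLOR_BGR2GRAY).astype(int)
print(g[180:215,312:322].mean(1).astype(int).tolist())
f=lambda v,z:round(float((ray(p,[317,v],z,s)[0]-A)@D*1e3),1)
print([(v,f(v,.1115),f(v,.115)) for v in range(184,206,2)])
```

```text
[103, 108, 110, 112, 111, 105, 97, 94, 96, 94, 92, 107, 156, 189, 193, 193, 192, 192, 188, 158, 130, 124, 128, 130, 130, 133, 130, 131, 131, 131, 131, 131, 131, 131, 130, 131, 130, 130, 132, 132, 128, 91, 65, 63, 66, 77, 89, 91, 92, 90]
[102, 110, 109, 109, 106, 102, 100, 98, 90, 97, 98, 134, 171, 177, 183, 182, 185, 190, 189, 188, 198, 212, 216, 215, 217, 216, 216, 217, 217, 216, 218, 218, 217, 214, 215, 216, 215, 216, 206, 150, 126, 127, 131, 135, 132, 127, 136, 130, 131, 132]
[(222, 43.7), (224, 42.7), (226, 41.6), (228, 40.6), (230, 39.5), (232, 38.5)] [(190, 59.6, 60.1), (192, 58.6, 59.1), (194, 57.6, 58.1), (196, 56.6, 57.1), (198, 55.5, 56.1), (200, 54.5, 55.1), (202, 53.5, 54.1), (204, 52.5, 53.1), (206, 51.4, 52.1), (208, 50.4, 51.1)]
[176, 180, 180, 157, 120, 108, 110, 112, 113, 113, 115, 115, 103, 95, 95, 95, 93, 94, 133, 187, 194, 176, 169, 169, 172, 166, 136, 125, 129, 131, 132, 130, 131, 131, 130]
[(184, 63.5, 64.0), (186, 62.5, 63.0), (188, 61.5, 61.9), (190, 60.4, 60.9), (192, 59.4, 59.9), (194, 58.4, 58.9), (196, 57.3, 57.9), (198, 56.3, 56.9), (200, 55.2, 55.8), (202, 54.2, 54.8), (204, 53.1, 53.8)]
```

Measured against the shaft end in the same image, the boss end is at x of about 44.5 mm (44 when home). That is within tolerance and agrees with the contact felt at the shoulder.

```bash
python3 -c "
from cell import r
print(r.close_job())"
```

```text
the job is handed in; nothing more can be done
None
```

I laid the key in the slot and slid the pulley over it until I felt about 7.5 N where the shoulder was expected; the last image puts the rim about 0.5 mm from the shoulder. I let go with the arm clear and handed the job in at about 27 s; it gave no verdict.

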